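# Set the bread guide's slice thickness with its knurled wheel

## Task

Set the slice thickness on the bread slicing guide: with a fingertip on top of the knurled brass wheel, roll it towards the white knife plate, stroke after stroke, until the gap has closed so far that the yellow fence's black pointer is in line with the red gauge mark, then take the hand away. Touch the wheel only lightly and on its rim, do not pinch it by its sides or push the fence itself, and leave the pepper mill, the tumbler and the jar standing where they are.

Things in the scene. Friction and masses are not known exactly. Their poses are not given: they have to be found in the camera images.
- guide: Bread slicing guide fixed to the counter: a wooden board 200 mm (its x, from -85 to +115) by 340 mm (its y, from -70 to +270), 22 mm thick. Origin on the counter straight below the wheel's centre, z up, y points from the wheel to the fence and on to the knife plate. A white scale lies along the board's +x side.
- wheel_top (a point): Highest point of the wheel when nothing presses on it, 85.5 mm above the counter, at x = y = 0 of the guide; guide's axes. Aluminium housing cheeks stand on both sides of the wheel (x 18 to 24 mm either way, y -35 to 35 mm), tops 67 mm above the counter; lower end blocks reach y = 48 mm either way, tops 44 mm up.
- wheel: Knurled brass wheel, axle along the guide's x, 61 mm diameter over 30 ridges (2.5 mm high, 6 mm apart), 28 mm wide, rigid, 50 mm steel discs on its flat sides; the top 18 mm is free. Origin at its centre; frame turns with it. About 0.03 N m friction; stays as left. Rolling its top to the guide's +y drives the fence to +y, 8 mm per radian (2.6 mm for 10 mm of rim), and back.
- fence: Yellow fence, an upright plate 100 mm wide (x), 10 mm thick, top 86 mm above the counter, on a foot reaching 36 mm back. Slides along the guide's y only, driven by the wheel. Origin: middle of its face towards the knife plate, 22 mm above the counter; guide's axes. Gap from this face to the knife plate: 65 mm at the widest, 5 at the narrowest, 47 to 65 at the start.
- pointer_tip (a point): Tip of the black pointer (5 mm wide in y) that sticks out of the fence to its +x side, 84 mm from the fence's middle, level in y with the fence's face and 28 mm above the counter.
- mark (a point): The gauge mark: inner end of the red rider, a block 26 x 6 x 10 mm (6 mm along the guide's y) fixed on the board beyond the scale, on the +x side; the point is 86 mm from the guide's y axis, in the middle of the rider's 6 mm width. It stands 12 to 28 mm short of the knife plate's face.
- knife_plate (a point): Middle of the top edge, fence side, of the white slotted knife plate fixed on the board: 215 mm along y from the wheel's centre, 120 mm wide (x), 17 mm thick (y, away from the fence), its top 100 mm above the counter. Guide's axes.
- mill: Dark wood pepper mill, 54 mm in diameter, 130 mm high, loose; origin at the centre of its underside.
- tumbler: Green glass tumbler, 68 mm across the rim, 85 mm high, loose; origin at the centre of its underside.
- jar: Amber jar with a steel cap, 60 mm in diameter, 95 mm high, loose; origin at the centre of its underside.
Mind the look-alikes: they are no part of the job. What is shaped like the tumbler but blue or pink is not meant.

How it is judged (in metres and radians):
On the way, in this order (a step that is already met when the one before it is completed fails the run):
1. a finger rests on the wheel (contact force between the fingers and wheel above 0.3 N), for 0.1 s.
2. the fence's pointer comes in line with the gauge mark (y of pointer_tip in the frame of mark between -0.003 and 0.003 m), for 0.2 s.
At the end, for the whole second after the job is handed in: The pointer's tip is within 3 mm of the middle of the red gauge mark along the guide's y axis (within the mark's width) and the fence is at rest; mill, tumbler and jar stand upright within 20 mm of where they were (all of step 2 and linear speed of fence below 0.003 m/s and distance of each of mill, tumbler, jar from where it was at the start of the episode below 0.02 m and angle between each of mill, tumbler, jar's own z axis and vertical below 0.2 rad); the robot touches nothing.
It fails at once if the fence itself is pushed (over 1 N) instead of the wheel being rolled (contact force between any of the fingers, the arm and fence above 1 N).
It fails at once if the wheel is pressed or squeezed hard (over 40 N) (contact force between the fingers and wheel above 40 N).
It fails at once if the wheel is pinched by its flat sides (over 3 N) (contact force between the fingers and wheel_side_a above 3 N or contact force between the fingers and wheel_side_b above 3 N).
It fails at once if the mill, tumbler or jar is shifted by more than 20 mm, lifted or knocked over (distance of any of mill, tumbler, jar from where it was at the start of the episode above 0.02 m or angle between any of mill, tumbler, jar's own z axis and vertical above 0.3 rad).
It also fails if it takes over 67 s, if anything falls off the work surface, if the arm or the gripper's body presses on something with over 40 N, if the wrist force passes 120 N, or if a joint passes its speed limit or range.

## Robot

A 6-joint arm with a two-finger parallel gripper is mounted at the origin on the work surface. World frame = base frame: x ahead of the robot, y to its left, z up, the work surface at z = 0. Lengths are in m, angles in degrees, forces in N, time in s.
With the tool pointing down it reaches from about 0.35 to 0.875 m from the base axis. Payload 4.2 kg.
Tool frame: the origin (TCP) lies on the mounting face of the last link; the fingertips stand 173 mm ahead of it and the grasp point (between the pads) lies 155 mm ahead of it; z points along the fingers, y is the line along which they close (so a half turn about z gives the same grasp; the last joint's range is limited). The gripper opens to 85 mm and grips with 20 to 120 N. Pads are 22 mm wide; open, the fingers measure 114 mm over their backs; the gripper's body (76 mm by 85 mm) begins 54 mm behind the grasp point. The pads swing forward as they close: fully open they stand 13 mm farther back than shut.
Start: joints at [79.676, 22.042, 0.453, 0, -68.411, -14.817], TCP at [0.265, 0.566, 0.405] pointing down, gripper open.
Joint ranges: [-179.83, 179.83], [-69.29, 118.12], [-61.27, 80.66], [-181.25, 117.63], [-171.15, -9.14], [-177.46, 177.46]. Speed limits (degrees/s): [159.86, 159.86, 180, 180, 180, 180].

## Interface

Orientations are given as [roll, pitch, yaw] about the fixed x, y, z axes, in that order (R = Rz(yaw) Ry(pitch) Rx(roll)).
In Python, from plant import * gives the robot as it stands.
- The arm moves only by the tool apply_moves, never from a script. Its argument "plan" is a list of rows, each a list of 2 entries, a list of its own where there are three numbers: the shift along the tool's x, y, z in cm, then the turn about the tool's z in rad. A call has 1 to 10 rows; each row is the pose to reach, as a shift and turn from the pose commanded when the call began, along the tool's axes at that moment; what a row does not reach only later rows make up. A row lasts 1/8 s, in which the tool goes at most 62.5 mm and 10.7 degrees, less where a joint would pass 70% of its speed; a pose out of reach is approached as far as the arm can. A call with a gripper value outside its range is refused whole. "fingers" is the closure, from 0 (fully open) to 1 (shut), set as the call begins (left out, the last holds). The fingers move at their own pace and stop on an object; "newtons" is the grip in N (left out, the last holds). Time passes only in rows, so rows that repeat a pose let the fingers close. It gives the time, the measured TCP pose, the force, the opening and the grip force at its end, in the units of the state.
- get_state(): the state, without advancing time (a new reading comes with each control period).
- read_camera(name): name is "side" or "top"; returns the picture (400x640x3 uint8, red, green, blue); there is no depth.
- camera_info(name): a dict with "fx", "fy", "cx", "cy" (pixels), "k1" (the pictures are not rectified: a ray, as slopes to the right and down, at radius r is drawn at 1 + k1 r^2 times it, then the intrinsics apply), "pose" (4x4, takes a point from camera to world coordinates). Camera axes: x right, y down, z forward; pixel columns grow to the right and rows downward; lengths in m; the calibration is good to about 2 mm. A picture is of the moment at which its call begins. camera_info takes no time and is no camera call.
- close_job(): hands the job in; it is judged then, once.
The state is a dict: "clock": time; "joints": joint angles; "joint_velocities": joint speeds; "tau": joint torques, N m; "eef_pos": TCP position; "orientation": TCP orientation; "wrist_force": force on the tool from outside, world axes, zero at the start; "moment": the same for the moment, N m; "gripper_width": opening from 0.0 (shut) to 1.0 (fully open); "gripper_force": force on a finger pad.
Only numpy, scipy, OpenCV 4.12 (cv2) and the standard library are available. Lean on these libraries where they do the work, as an engineer would, in place of code of your own. Each camera call takes 0.05 s, during which the arm holds its last target. There are 200 camera calls.

## Working session

There is one attempt and no reset: what is moved stays moved. The work goes in short steps, Python scripts to look and compute and a tool call to move; the robot and the scene stay as the last step left them, time stands still between calls to the robot, and variables do not carry over. Pictures are saved under pics/ and viewed, at most 10 in all, crops included, and the job is handed in when it is done.

Besides the shell and the picture viewer there is one more tool, called as a command line: name --argument value ..., lists and objects as JSON in quotes. apply_moves: Moves the arm, as the interface text tells. Its arguments: {"type":"object","properties":{"plan":{"type":"array","items":{"type":"array"}},"fingers":{"type":"number"},"newtons":{"type":"number"}},"required":["plan"]}

```bash
mkdir -p pics; cat > h.py <<'E'
from plant import *
import numpy as np, cv2
def ray(c,u,v):
    i=camera_info(c); P=np.array(i["pose"]); d=np.array([(u-i["cx"])/i["fx"],(v-i["cy"])/i["fy"]]); s=d.copy()
    for _ in range(20): s=d/(1+i["k1"]*(s@s))
    return P[:3,3],P[:3,:3]@np.array([s[0],s[1],1])
def onz(c,u,v,z):
    o,d=ray(c,u,v); return o+d*(z-o[2])/d[2]
def proj(c,p):
    i=camera_info(c); P=np.array(i["pose"]); q=P[:3,:3].T@(np.array(p)-P[:3,3]); s=q[:2]/q[2]; s=s*(1+i["k1"]*(s@s))
    return np.array([s[0]*i["fx"]+i["cx"],s[1]*i["fy"]+i["cy"]])
def shot(c,n):
    im=cv2.cvtColor(np.asarray(read_camera(c)),cv2.COLOR_RGB2BGR); cv2.imwrite(f"pics/{n}.png",im); return im
E
python3 - <<'E'
from h import *
for c in("top","side"):
    shot(c,c+"0"); i=camera_info(c); print(c,i["fx"],i["k1"],np.round(i["pose"],3).tolist())
print(get_state())
E
```

```text
top 380.4068624549006 -0.049197043315360726 [[0.049, -0.974, 0.221, 0.354], [-0.999, -0.049, 0.006, -0.046], [0.005, -0.221, -0.975, 0.787], [0.0, 0.0, 0.0, 1.0]]
side 444.10045675819237 -0.10986474950405696 [[-0.997, -0.037, 0.061, 0.454], [-0.071, 0.586, -0.807, 0.645], [-0.006, -0.809, -0.587, 0.618], [0.0, 0.0, 0.0, 1.0]]
{'clock': 0.1, 'joints': array([ 7.96748066e+01,  2.20875902e+01,  3.86841045e-01, -2.28974332e-02,
       -6.84133994e+01, -1.48180651e+01]), 'joint_velocities': array([ 0.03094429, -0.1402492 ,  0.19203297,  0.1009666 , -0.01276301,
        0.0549657 ]), 'tau': array([-8.06461649e-04, -3.93316984e+01,  1.88929850e+01,  4.19797495e+00,
       -2.55348568e-03,  3.99732983e-06]), 'eef_pos': array([0.26543369, 0.56563531, 0.40371866]), 'orientation': array([ 1.79884205e+02, -8.62684410e-03, -2.51516952e+01]), 'wrist_force': array([-0.3869504 , -0.15715781, -0.16575269]), 'moment': array([-0.02357789, -0.00334747,  0.03229362]), 'gripper_force': 0.0, 'gripper_width': 1.0007628690502244}
```

View pics/top0.png

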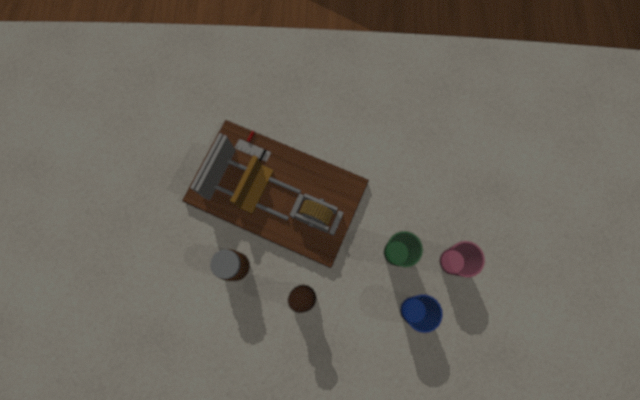

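View pics/side0.png

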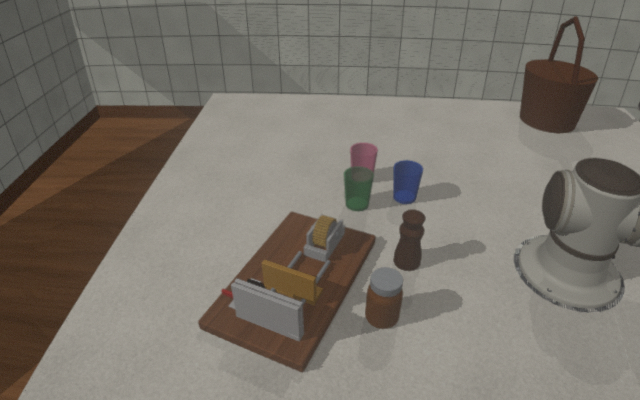

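Top view: guide with wheel at (318,209), fence at (250,183), knife plate at (212,165) and red rider at (252,137). The jar is at (230,264), the mill at (302,298) and the green tumbler at (403,250). The blue (422,313) and pink (462,259) tumblers are look-alikes, since the task names only the green one. Next I'll fit the guide pose from the board corners.

```bash
cat >> h.py <<'E'
def guide(px, gp, c="top"):
    W=np.array([onz(c,*p,0.022)[:2] for p in px]); G=np.array(gp)
    a=W-W.mean(0); b=G-G.mean(0)
    th=np.arctan2((b[:,0]*a[:,1]-b[:,1]*a[:,0]).sum(),(a*b).sum())
    R=np.array([[np.cos(th),-np.sin(th)],[np.sin(th),np.cos(th)]]); t=W.mean(0)-R@G.mean(0)
    return th,R,t,W-(G@R.T+t)
E
python3 - <<'E'
from h import *
GP=[(.115,.27),(-.085,.27),(.115,-.07),(-.085,-.07)]
im=cv2.imread("pics/top0.png"); hsv=cv2.cvtColor(im,cv2.COLOR_BGR2HSV)
m=cv2.inRange(hsv,(0,70,20),(30,255,255)); m[:, :170]=0; m[:,385:]=0; m[:110]=0; m[275:]=0
m=cv2.morphologyEx(m,cv2.MORPH_CLOSE,np.ones((15,15)))
n,l,s,ce=cv2.connectedComponentsWithStats(m); k=1+s[1:,4].argmax(); print(s[k])
cs=max(cv2.findContours((l==k).astype(np.uint8),0,1)[0],key=cv2.contourArea)
hull=cv2.convexHull(cs); q=cv2.approxPolyDP(hull,12,True)[:,0]; print(q.tolist())
ap=[(226,121),(184,201),(368,181),(332,266)]
for px in (ap,[min(q.tolist(),key=lambda z:np.hypot(z[0]-a[0],z[1]-a[1])) for a in ap]):
    th,R,t,r=guide(px,GP); print(np.degrees(th),t,np.round(r*1000,1).tolist())
sd=cv2.imread("pics/side0.png")
T=np.r_[t,.0]
for c,I in(("top",im),("side",sd)):
    for g,z in [((0,0),.0855),((0,.215),.1),((.115,.27),.022),((-.085,.27),.022),((.115,-.07),.022),((-.085,-.07),.022)]:
        u=proj(c,np.r_[R@g+t,z]); cv2.circle(I,(int(round(u[0])),int(round(u[1]))),1,(255,0,255),-1)
A=cv2.resize(im[110:290,170:390],None,fx=2.6,fy=2.6)[:468]; B=cv2.resize(sd[200:370,190:440],None,fx=2,fy=2)
cv2.imwrite("pics/c1.png",A)
cv2.imwrite("pics/c2.png",cv2.resize(sd[200:370,190:440],None,fx=3.2,fy=3.2))
for nme,u,v,z in(("mill",302,298,.13),("tumb",403,250,.04),("jar",226,263,.095)): print(nme,onz("top",u,v,z))
E
```

```text
[  183   120   185   147 13583]
[[226, 120], [367, 180], [331, 266], [183, 200]]
-20.741562143820467 [ 0.4892364  -0.02937405] [[-4.0, -2.0], [1.7, -4.8], [-3.2, 5.3], [5.5, 1.6]]
-20.953786911817506 [ 0.49048403 -0.02750287] [[-3.7, -2.9], [1.4, -4.3], [-2.0, 5.8], [4.3, 1.3]]
mill [ 0.32977319 -0.01293376  0.13      ]
tumb [ 0.4271241  -0.20041396  0.04      ]
jar [0.38251165 0.1293652  0.095     ]
```

View pics/c1.png

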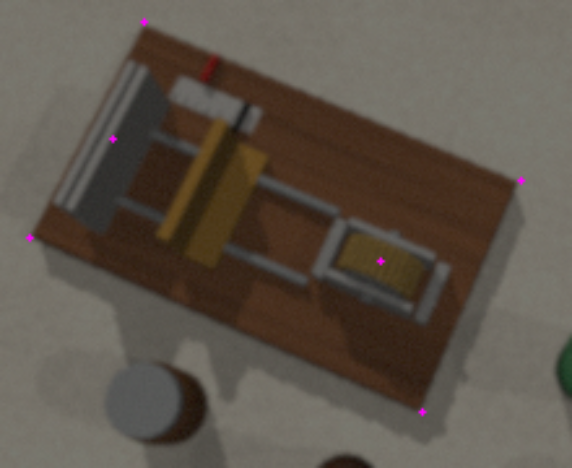

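View pics/c2.png

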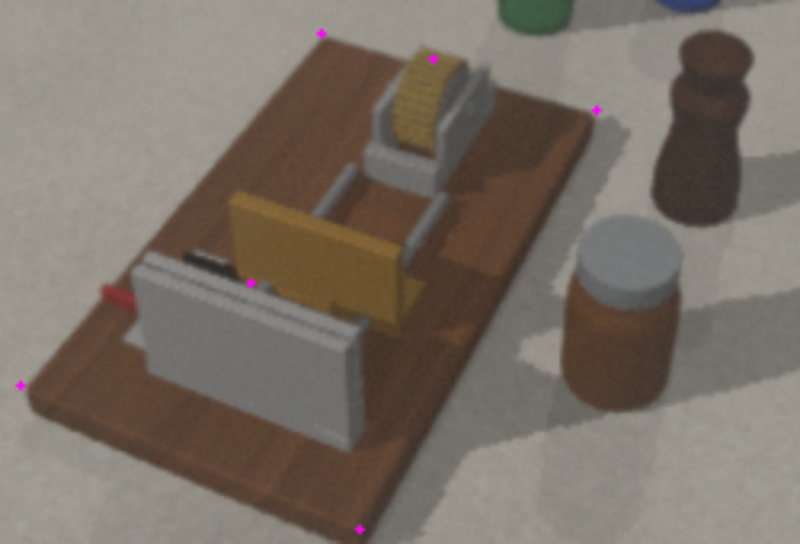

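Projected wheel top (magenta, crop 1 at (380,262)) lies on the wheel and the plate dot on the knife plate, so the guide pose is right to a few mm. Pointer at about (242,117) and red rider at about (211,68) in crop 1. Mill, tumbler and jar are clear of the wheel. Next: pointer/mark offset and the approach shift.

```bash
cat >> h.py <<'E'
TH=np.radians(-20.85); RG=np.array([[np.cos(TH),-np.sin(TH)],[np.sin(TH),np.cos(TH)]]); TG=np.array([.4898,-.0285])
def g(c,u,v,z): return RG.T@(onz(c,u,v,z)[:2]-TG)
def subimg(x0,x1,y0,y1,im,z,s=4000,c="top"):
    # rectified view in guide frame at height z: column = y, row = x, s px per m
    xs=np.arange(x0,x1,1/s); ys=np.arange(y0,y1,1/s)
    m=np.array([[proj(c,np.r_[RG@(x,y)+TG,z]) for y in ys] for x in xs],np.float32)
    return cv2.remap(im,m[...,0],m[...,1],cv2.INTER_CUBIC),xs,ys
def gap(im,c="top",save=None):
    """y of rider centre and pointer centre (guide frame), by profile along y"""
    A,xs,ys=subimg(.07,.115,.13,.215,im,.032,1000,c); B,xb,yb=subimg(.055,.084,.13,.215,im,.030,1000,c)
    f=A.astype(float); red=np.clip(f[...,2]-f[...,1]*1.6-10,0,None); red[xs<.088]=0; py=(red.sum(0)*ys).sum()/red.sum()
    d=B.astype(float).sum(2)
    if save: cv2.imwrite(save,cv2.resize(np.vstack([B,A]),None,fx=7,fy=7))
    return py,red,d,yb,xb
def state():
    s=get_state(); p=s["eef_pos"]; print("t",round(s["clock"],2),"guide xy mm",np.round(1000*(RG.T@(p[:2]-TG)),1),"tip z",round(1000*(p[2]-.173),1),"rpy",np.round(s["orientation"],2),"F",np.round(s["wrist_force"],1)); return s
def need(gx,gy,tipz):
    s=get_state(); p=s["eef_pos"]; y=np.radians(s["orientation"][2]); d=RG@(gx,gy)+TG-p[:2]
    print("tool cm",np.round(100*np.array([d@(np.cos(y),np.sin(y)),d@(np.sin(y),-np.cos(y)),p[2]-.173-tipz]),2),"turn",round(y-TH,4))
E
python3 - <<'E'
from h import *
im=cv2.imread("pics/top0.png")
py,red,d,yb,xb=gap(im,save="pics/r0.png"); print("mark y",py, red.max())
for r in range(3,29,4): print(round(xb[r],3),d[r,::3].astype(int).tolist())
state(); need(0,-.008,.15)
E
```

```text
Traceback (most recent call last):
  File "h.py", line 29, in gap
    A,xs,ys=subimg(.07,.115,.13,.215,im,.032,1000,c); B,xb,yb=subimg(.055,.084,.13,.215,im,.030,1000,c)
            ~~~~~~^^^^^^^^^^^^^^^^^^^^^^^^^^^^^^^^^^
  File "h.py", line 25, in subimg
    m=np.array([[proj(c,np.r_[RG@(x,y)+TG,z]) for y in ys] for x in xs],np.float32)
                 ~~~~^^^^^^^^^^^^^^^^^^^^^^^^
  File "h.py", line 10, in proj
    i=camera_info(c); P=np.array(i["pose"]); q=P[:3,:3].T@(np.array(p)-P[:3,3]); s=q[:2]/q[2]; s=s*(1+i["k1"]*(s@s))
ValueError: time passes only in moves, steps and waits
```

```bash
sed -i 's/^import numpy as np, cv2/import numpy as np, cv2, functools\ncamera_info=functools.lru_cache(camera_info)/' h.py
python3 - <<'E'
from h import *
im=cv2.imread("pics/top0.png")
py,red,d,yb,xb=gap(im,save="pics/r0.png"); print("mark y",py, red.max())
for r in range(3,29,4): print(round(xb[r],3),d[r,::3].astype(int).tolist())
state(); need(0,-.008,.15)
E
```

```text
mark y 0.198862088164014 60.8
0.058 [154, 155, 152, 139, 138, 125, 105, 110, 89, 60, 86, 117, 171, 207, 213, 194, 160, 149, 148, 142, 151, 148, 149, 147, 154, 150, 149, 153, 150]
0.062 [153, 146, 153, 152, 157, 196, 193, 192, 146, 78, 124, 194, 214, 225, 228, 226, 239, 235, 219, 224, 241, 236, 238, 232, 233, 233, 241, 238, 225]
0.066 [155, 154, 150, 144, 185, 243, 260, 230, 180, 90, 174, 260, 287, 295, 275, 276, 294, 305, 276, 289, 303, 304, 287, 302, 297, 277, 303, 301, 264]
0.07 [144, 148, 144, 153, 178, 249, 264, 231, 179, 93, 169, 274, 302, 309, 304, 292, 306, 314, 304, 306, 307, 302, 304, 312, 310, 298, 308, 302, 297]
0.074 [142, 151, 147, 139, 172, 255, 266, 232, 181, 88, 173, 276, 308, 309, 307, 307, 309, 311, 307, 305, 305, 305, 305, 312, 312, 308, 312, 310, 306]
0.078 [134, 131, 143, 130, 163, 253, 296, 265, 191, 88, 181, 283, 306, 312, 305, 312, 313, 306, 299, 263, 257, 274, 296, 307, 315, 310, 309, 308, 309]
0.082 [125, 134, 127, 133, 164, 240, 285, 285, 194, 92, 171, 259, 299, 296, 286, 294, 291, 291, 283, 239, 218, 218, 254, 269, 288, 285, 297, 288, 295]
t 0.1 guide xy mm [-421.1  475.4] tip z 230.7 rpy [ 1.7988e+02 -1.0000e-02 -2.5150e+01] F [-0.4 -0.2 -0.2]
tool cm [45.62 45.04  8.07] turn -0.0751
```

View pics/r0.png

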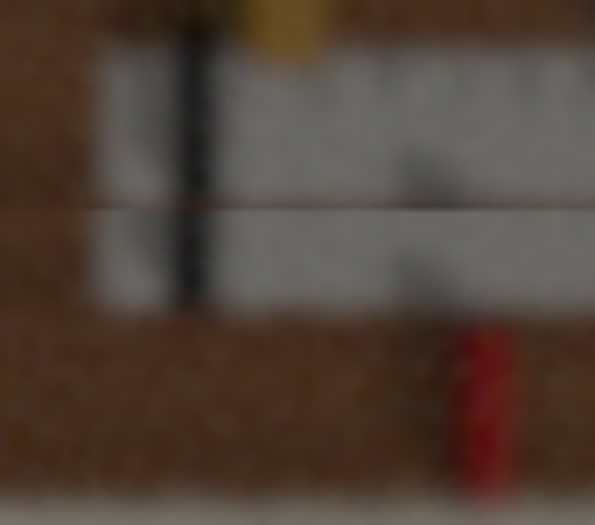

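Pointer at guide y ≈ 157 mm and red rider at ≈ 199 mm, so the gap is 58 mm with the mark 16 mm short of the plate. Both fit the given ranges. The fence has to travel about 41.5 mm, roughly 158 mm of rim. Approach with the fingers shut.

apply_moves --plan '[[[4,4,0],-0.02],[[8,8,0],-0.04],[[12,12,0],-0.06],[[16,16,0],-0.075],[[20,20,0],-0.075],[[24,24,0],-0.075],[[28,28,0],-0.075],[[32,32,0],-0.075],[[36,36,0],-0.075],[[40,40,2],-0.075]]' --fingers 1 --newtons 30

```text
clock: 1.35
eef_pos: [0.4583, 0.0321, 0.3858]
orientation: [-179.8, -0.2, -20.8]
wrist_force: [1.8, 0.8, -1.2]
gripper_width: -0.001
gripper_force: 0.0
```

```bash
python3 -c "
from h import *
state(); need(0,-.010,.115)"
```

```text
t 1.35 guide xy mm [-51.   45.4] tip z 212.8 rpy [-179.84   -0.19  -20.81] F [ 1.8  0.8 -1.2]
tool cm [5.1  5.54 9.78] turn 0.0007
```

apply_moves --plan '[[[2.5,2.8,2],0],[[4.9,5.4,5],0],[[4.9,5.4,8],0],[[4.9,5.4,9.5],0],[[4.9,5.4,9.5],0],[[4.9,5.4,9.5],0]]'

```text
clock: 2.1
eef_pos: [0.4845, -0.034, 0.2903]
orientation: [-180.0, -0.1, -20.8]
wrist_force: [0.5, -0.4, -0.4]
gripper_width: -0.0
gripper_force: 0.0
```

```bash
python3 - <<'E'
from h import *
state(); need(0,-.012,.0855)
a=shot("top","t1"); b=shot("side","s1")
cv2.imwrite("pics/c3.png",np.hstack([cv2.resize(a[110:290,210:390],(400,400)),cv2.resize(b[130:310,220:400],(400,400))]))
E
```

```text
t 2.1 guide xy mm [-3. -7.] tip z 117.3 rpy [-1.7998e+02 -6.0000e-02 -2.0820e+01] F [ 0.5 -0.4 -0.4]
tool cm [0.3  0.5  3.18] turn 0.0005
```

View pics/c3.png

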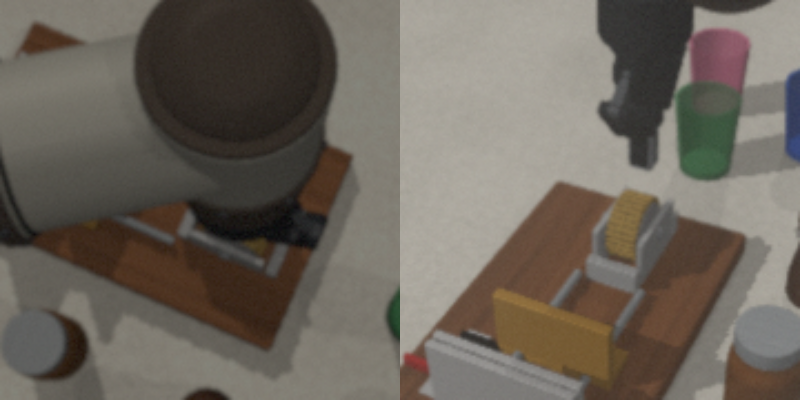

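Right half: the closed fingertip (643,165) hangs just above the wheel (640,193). In the left half the arm hides the pointer from the top camera, so checks on the pointer need the hand backed off or the side view. Now lower carefully.

apply_moves --plan '[[[0.3,0.5,1.5],0],[[0.3,0.5,2.3],0],[[0.3,0.5,2.6],0],[[0.3,0.5,2.6],0],[[0.3,0.5,2.6],0]]'

```text
clock: 2.82
eef_pos: [0.4854, -0.0398, 0.2641]
orientation: [-180.0, -0.0, -20.8]
wrist_force: [-0.4, 0.1, 0.4]
gripper_width: -0.001
gripper_force: 0.0
```

```bash
python3 -c "
from h import *
state(); need(0,-.012,.0855)"
```

```text
t 2.83 guide xy mm [ -0.1 -12.1] tip z 91.1 rpy [-1.7998e+02 -4.0000e-02 -2.0830e+01] F [-0.4  0.1  0.4]
tool cm [ 0.01 -0.01  0.56] turn 0.0004
```

apply_moves --plan '[[[0,0,0.2],0],[[0,0,0.4],0],[[0,0,0.5],0],[[0,0,0.5],0]]'

```text
clock: 3.32
eef_pos: [0.4852, -0.0399, 0.2586]
orientation: [180.0, 0.0, -20.8]
wrist_force: [-1.1, 0.4, -0.6]
gripper_width: 0.001
gripper_force: 0.0
```

apply_moves --plan '[[[0,0,0.1],0],[[0,0,0.1],0]]'

```text
clock: 3.58
eef_pos: [0.4853, -0.0399, 0.2577]
orientation: [180.0, 0.0, -20.8]
wrist_force: [0.9, 0.3, -0.2]
gripper_width: 0.0
gripper_force: 0.0
```

apply_moves --plan '[[[0,0,0.1],0],[[0,0,0.1],0]]'

```text
clock: 3.82
eef_pos: [0.4853, -0.0399, 0.2567]
orientation: [-180.0, -0.0, -20.8]
wrist_force: [-0.2, 0.4, 0.2]
gripper_width: 0.001
gripper_force: 0.2
```

apply_moves --plan '[[[0,0,0.1],0],[[0,0,0.1],0]]'

```text
clock: 4.08
eef_pos: [0.4853, -0.0401, 0.2564]
orientation: [180.0, -0.0, -20.8]
wrist_force: [-1.1, -1.1, 5.3]
gripper_width: -0.002
gripper_force: 2.6
```

apply_moves --plan '[[[0,0,0.1],0],[[0,0,0.1],0]]'

```text
clock: 4.32
eef_pos: [0.4852, -0.0404, 0.256]
orientation: [179.9, -0.0, -20.8]
wrist_force: [-2.7, -2.8, 10.8]
gripper_width: 0.002
gripper_force: 4.8
```

Contact found: about 11 N on the wheel's near flank with a narrow tip, which matches the rim arc. Roll along the rim arc and check partway.

apply_moves --plan '[[[0,-0.4,-0.14],0],[[0,-0.8,-0.22],0],[[0,-1.2,-0.25],0]]'

```text
clock: 4.7
eef_pos: [0.4896, -0.0289, 0.2586]
orientation: [180.0, -0.0, -20.8]
wrist_force: [-3.3, -0.5, 9.9]
gripper_width: -0.0
gripper_force: 4.7
```

apply_moves --plan '[[[0,-0.4,0.03],0],[[0,-0.8,0.11],0],[[0,-1.2,0.25],0]]'

```text
clock: 5.08
eef_pos: [0.4943, -0.0169, 0.2576]
orientation: [-179.9, -0.1, -20.8]
wrist_force: [-7.7, 6.3, 19.8]
gripper_width: 0.001
gripper_force: 10.5
```

```bash
python3 - <<'E'
from h import *
state()
b=shot("side","s2")
a=cv2.imread("pics/s1.png")
cv2.imwrite("pics/c4.png",np.hstack([cv2.resize(i[200:340,200:340],(400,400),interpolation=cv2.INTER_CUBIC) for i in (a,b)]))
E
```

```text
t 5.08 guide xy mm [ 0.1 12.4] tip z 84.6 rpy [-1.7994e+02 -1.2000e-01 -2.0790e+01] F [-7.7  6.3 19.8]
```

View pics/c4.png

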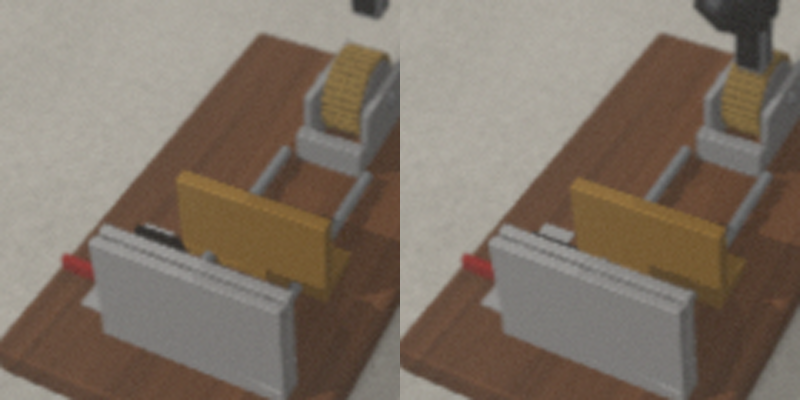

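The fence moved forward: in the right half the pointer is now hidden behind the knife plate's corner, and the finger stays on the rim. Force at the far side reached about 20 N, so I'll press less there. Finish this stroke and start another.

apply_moves --plan '[[[0,-0.4,0.05],0],[[0,-0.6,-1.1],0],[[0,1.2,-1.2],0],[[0,2.9,-1.2],0],[[0,2.9,-0.3],0],[[0,2.8,0.16],0],[[0,2.4,-0.04],0],[[0,2.0,-0.18],0],[[0,1.6,-0.27],0],[[0,1.2,-0.29],0]]'

```text
clock: 6.38
eef_pos: [0.4893, -0.0288, 0.2586]
orientation: [179.9, 0.1, -20.8]
wrist_force: [-4.3, -0.0, 12.2]
gripper_width: -0.003
gripper_force: 6.1
```

apply_moves --plan '[[[0,-0.4,0.01],0],[[0,-0.8,0.04],0],[[0,-1.2,0.14],0]]'

```text
clock: 6.75
eef_pos: [0.4939, -0.017, 0.2579]
orientation: [180.0, 0.0, -20.8]
wrist_force: [-6.0, 4.2, 17.8]
gripper_width: -0.003
gripper_force: 8.8
```

```bash
python3 -c "
from h import *
state()"
```

```text
t 6.75 guide xy mm [-0.3 12.3] tip z 84.9 rpy [ 1.7997e+02  1.0000e-02 -2.0780e+01] F [-6.   4.2 17.8]
```

apply_moves --plan '[[[0,-0.4,0.18],0],[[0,-0.6,-1.0],0],[[0,1.2,-1.1],0],[[0,2.9,-1.0],0],[[0,2.9,-0.15],0],[[0,2.8,0.31],0],[[0,2.4,0.11],0],[[0,2.0,-0.03],0],[[0,1.6,-0.12],0],[[0,1.2,-0.14],0]]'

```text
clock: 8.0
eef_pos: [0.4894, -0.0288, 0.2585]
orientation: [179.9, 0.1, -20.8]
wrist_force: [-4.9, 1.3, 11.5]
gripper_width: 0.004
gripper_force: 6.0
```

apply_moves --plan '[[[0,-0.4,0],0],[[0,-0.8,0.01],0],[[0,-1.2,0.1],0],[[0,-1.6,0.29],0],[[0,-1.8,-0.9],0],[[0,0,-1.0],0],[[0,1.7,-0.9],0],[[0,1.7,0],0],[[0,1.6,0.45],0],[[0,1.2,0.25],0]]'

```text
clock: 9.25
eef_pos: [0.4848, -0.041, 0.255]
orientation: [179.8, 0.2, -20.8]
wrist_force: [-3.4, -5.4, 8.0]
gripper_width: 0.002
gripper_force: 5.7
```

apply_moves --plan '[[[0,-0.4,-0.14],0],[[0,-0.8,-0.22],0],[[0,-1.2,-0.25],0],[[0,-1.6,-0.25],0],[[0,-2.0,-0.24],0],[[0,-2.4,-0.15],0],[[0,-2.8,0.04],0],[[0,-3.0,-1.1],0],[[0,-1.2,-3],0],[[0,2,-6],0]]'

```text
clock: 10.5
eef_pos: [0.4782, -0.0585, 0.3147]
orientation: [179.9, 0.1, -20.7]
wrist_force: [1.4, 0.3, 0.2]
gripper_width: -0.002
gripper_force: 0.0
```

```bash
python3 -c "
from h import *
state(); need(-.0,-.2,.2)"
```

```text
t 10.5 guide xy mm [ -0.2 -32.2] tip z 141.7 rpy [ 1.7992e+02  1.2000e-01 -2.0740e+01] F [1.4 0.3 0.2]
tool cm [-0.02 16.78 -5.83] turn 0.002
```

apply_moves --plan '[[[0,4,-3],0],[[0,9,-6],0],[[0,14,-6],0],[[0,17,-6],0],[[0,17,-6],0]]'

```text
clock: 11.12
eef_pos: [0.4169, -0.2188, 0.3748]
orientation: [180.0, 0.0, -21.0]
wrist_force: [-0.9, 0.4, 0.2]
gripper_width: 0.001
gripper_force: 0.0
```

```bash
python3 - <<'E'
from h import *
state(); a=shot("top","t2")
py,red,d,yb,xb=gap(a,save="pics/r1.png"); print("mark",py,red.max())
for r in range(7,29,5): print(round(xb[r],3),d[r,::3].astype(int).tolist())
cv2.imwrite("pics/c5.png",np.hstack([cv2.resize(a[90:290,170:390],(440,400)),cv2.resize(cv2.imread("pics/r1.png"),(360,400))]))
E
```

```text
t 11.12 guide xy mm [  -0.3 -203.8] tip z 201.8 rpy [ 1.7999e+02  3.0000e-02 -2.1040e+01] F [-0.9  0.4  0.2]
mark 0.19886634627083594 66.8
0.062 [294, 293, 288, 252, 163, 127, 113, 103, 111, 115, 107, 142, 222, 249, 244, 244, 256, 250, 214, 194, 178, 124, 67, 158, 209, 206, 222, 238, 231]
0.067 [294, 302, 292, 278, 204, 125, 118, 104, 109, 111, 95, 142, 261, 321, 313, 296, 320, 326, 278, 240, 223, 153, 95, 224, 290, 291, 310, 307, 288]
0.072 [299, 303, 302, 291, 251, 160, 119, 113, 116, 106, 111, 126, 220, 303, 328, 325, 322, 325, 299, 265, 225, 145, 116, 240, 307, 321, 326, 320, 326]
0.077 [301, 306, 304, 305, 271, 197, 135, 120, 122, 115, 98, 108, 180, 281, 322, 324, 330, 326, 315, 264, 228, 143, 104, 233, 316, 325, 322, 330, 325]
0.082 [304, 307, 304, 304, 294, 237, 158, 124, 122, 116, 106, 106, 143, 239, 291, 300, 304, 307, 291, 251, 210, 139, 106, 207, 281, 301, 306, 305, 303]
```

View pics/c5.png

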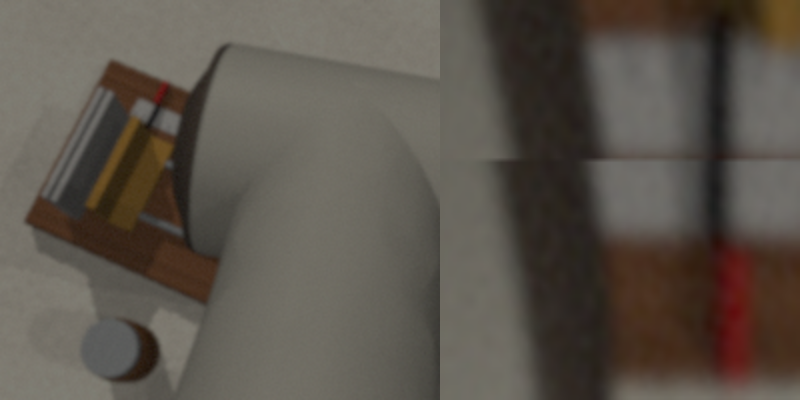

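Left: the fence has come close, with the pointer just short of the red rider. Right (rectified): pointer at column 718, rider at column 735, so about 3–4 mm remain. I'll refine this in numbers from the same picture.

```bash
cat >> h.py <<'E'
def fine(im,c="top",zp=.029,zr=.032):
    A,xs,ys=subimg(.091,.108,.18,.215,im,zr,4000,c); B,_,yb=subimg(.072,.083,.18,.215,im,zp,4000,c)
    f=A.astype(float).mean(0); r=f[:,2]-f[:,1]; r=np.clip(r-r.max()/2,0,None); m=(r*ys).sum()/r.sum()
    d=B.astype(float).sum(2).mean(0); lo=d.min(); k=d.argmin()
    w=np.clip(lo+55-d,0,None); w[abs(yb-yb[k])>.005]=0; p=(w*yb).sum()/w.sum()
    hi=np.median(d[yb>yb[k]+.007]); e=yb[k:][np.argmax(d[k:]>(lo+hi)/2)]-.0025
    return round(m*1e3,2),round(p*1e3,2),round(e*1e3,2)
E
python3 - <<'E'
from h import *
a=cv2.imread("pics/t2.png")
for zp,zr in((.029,.032),(.031,.032),(.027,.032)): print("mark, pointer dark-core, pointer right-edge:",fine(a,zp=zp,zr=zr))
need(0,-.012,.094)
E
```

```text
mark, pointer dark-core, pointer right-edge: (np.float64(199.23), np.float64(195.31), np.float64(196.5))
mark, pointer dark-core, pointer right-edge: (np.float64(199.23), np.float64(194.63), np.float64(195.75))
mark, pointer dark-core, pointer right-edge: (np.float64(199.23), np.float64(195.99), np.float64(197.0))
tool cm [ -0.02 -19.09  10.78] turn -0.002
```

About 3.4 mm left, so one short stroke of about 12.5 mm over the crown.

apply_moves --plan '[[[0,-5,0],0],[[0,-10,2],0],[[0,-15,5],0],[[0,-18.5,8],0],[[0,-19.7,10],0],[[0,-19.7,10.5],0],[[0,-19.7,10.5],0],[[0,-19.7,10.5],0]]'

```text
clock: 12.18
eef_pos: [0.4879, -0.0337, 0.271]
orientation: [-179.9, -0.1, -20.9]
wrist_force: [-0.7, 0.2, 1.2]
gripper_width: 0.002
gripper_force: 0.0
```

```bash
python3 -c "
from h import *
state(); need(0,-.006,.0839)"
```

```text
t 12.18 guide xy mm [ 0.1 -5.5] tip z 98.0 rpy [-1.7995e+02 -9.0000e-02 -2.0870e+01] F [-0.7  0.2  1.2]
tool cm [-0.01  0.05  1.41] turn -0.0003
```

apply_moves --plan '[[[0,0,0.8],0],[[0,0,1.2],0],[[0,0,1.4],0],[[0,-0.3,1.36],0],[[0,-0.6,1.34],0],[[0,-0.9,1.34],0],[[0,-1.25,1.34],0],[[0,-1.25,1.34],0],[[0,-1.25,0.6],0],[[0,-1.25,-1],0]]'

```text
clock: 13.42
eef_pos: [0.4919, -0.0219, 0.2798]
orientation: [179.9, 0.1, -20.9]
wrist_force: [0.0, -0.6, 0.1]
gripper_width: 0.003
gripper_force: 0.0
```

apply_moves --plan '[[[0,2,-4],0],[[0,7,-8],0],[[0,12,-9],0],[[0,17,-9],0],[[0,20,-9],0],[[0,20,-9],0]]'

```text
clock: 14.18
eef_pos: [0.4201, -0.2101, 0.37]
orientation: [-180.0, 0.0, -21.1]
wrist_force: [1.2, 0.4, -0.4]
gripper_width: 0.002
gripper_force: 0.0
```

```bash
python3 - <<'E'
from h import *
state(); a=shot("top","t3"); b=shot("side","s3")
for zp,zr in((.029,.032),(.031,.032),(.027,.032)): print(fine(a,zp=zp,zr=zr))
cv2.imwrite("pics/c6.png",np.hstack([cv2.resize(a[120:180,220:290],(420,360),interpolation=cv2.INTER_CUBIC),cv2.resize(b[255:325,205:275],(360,360),interpolation=cv2.INTER_CUBIC)]))
E
```

```text
t 14.18 guide xy mm [  -0.5 -194.5] tip z 197.0 rpy [-1.800e+02  2.000e-02 -2.106e+01] F [ 1.2  0.4 -0.4]
(np.float64(199.26), np.float64(198.64), np.float64(199.75))
(np.float64(199.26), np.float64(197.94), np.float64(199.25))
(np.float64(199.26), np.float64(199.33), np.float64(200.5))
```

View pics/c6.png

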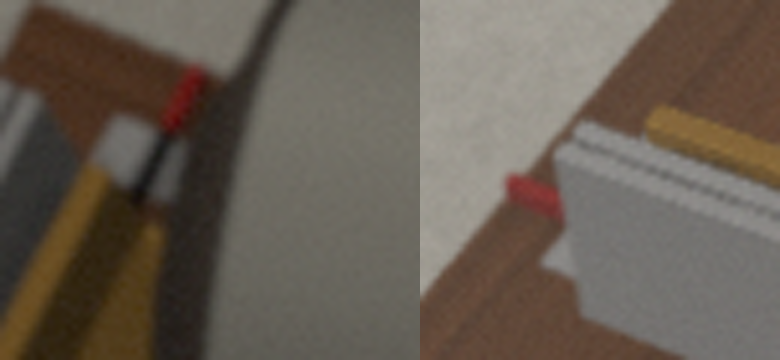

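The pointer (150,165) runs straight into the red rider (185,95), and the numbers put it within about 1 mm of the mark's middle. The hand is clear, so I'll hand the job in.

```bash
python3 -c "
from plant import *
print(close_job())"
```

```text
the job is handed in; nothing more can be done
None
```

I rolled the wheel in five strokes until the pointer was in line with the red gauge mark, within about 1 mm by the top camera. The hand is clear, nothing else was touched as far as I could see, and the job is handed in; no verdict came back.

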